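# Free the eccentric cam, then slide the clarinet cradle home

### The job

On the clarinet repair jig, push the cam round by its red-tipped peg with your fingertips until its low point (white mark) faces the slide's roller. Only then push the blue plate of the slide forward until the slide has shoved the cradle with the clarinet joint fully home against the end stop, and take your hand away. Move the cradle only with the slide, never touch it by hand, pick nothing up, and leave the glue bottle, the bowl and the screwdriver where they are.

Things in the scene. Friction and masses are not known exactly. Their poses are not given: they have to be found in the camera images.
- jig: fixed plywood base plate, 320 (x) x 270 (y) x 12 mm, screwed to the bench. Origin on the bench (height 0) on the centre line of the slide, z up; its x axis is the forward direction of the slide, towards the end stop. The plate reaches from x -160 to +160 and y -100 to +170. The aluminium end stop (120 mm long, top 36 mm above the bench) has its near face at x +135; low guide strips 22 mm high stand at y +-66 mm from x +45 to +135.
- cam_axis (a point): centre of rotation of the brass cam, at jig (-24, 105), on the cam's upper face 28 mm above the bench. The axis is vertical. The cam is a round disc of 68 mm diameter, 12 mm thick, mounted 14 mm off-centre: its rim is 48 mm from the axis at the high point and 20 mm at the low point, opposite. A white stripe on top marks the low point. A dark hub 5 mm high sits on the axis.
- cam_peg (a point): middle of the upright steel peg on the cam, with a red ball tip. The peg is 12 mm in diameter (ball 15 mm), 38 mm from the cam's axis on the side of the high point, and rises from the cam's upper face (28 mm above the bench) to about 75 mm; this point is 48 mm above the bench.
- cam_low (a point): point on the cam's rim at its low point (end of the white stripe), 20 mm from the axis, 28 mm above the bench.
- cam (a joint): angle of the cam, rad, positive counter-clockwise seen from above. 0: the high point and the peg face the roller (jig -x). +3.14 or -3.14: the low point faces the roller and the peg is on the far side (jig +x). It turns either way, to stops at +-3.6, and stays where it is left; about 4 N at the peg turns it. It starts within 1.3 of 0.
- slide (a joint): travel of the slide forward along jig x, m. It starts between 0 and 0.012. Its roller (20 mm diameter, on an ear, at jig (-98, 105) at 0) runs against the cam's rim at 0.016 with the high point facing and at 0.044 with the low point facing. At about 0.041 the slide's cork jaw holds the cradle against the end stop. It moves against about 2.5 N friction, more with the cradle, and stays where it is left.
- slide_plate (a point): centre of the rear (near) face of the slide's upright blue plate, the face to push forward. Plate: 44 mm wide across, 10 mm thick, from 25 to 75 mm above the bench; this point lies 55 mm above the bench, at jig (-105 mm + travel, 0).
- cradle: loose wooden cradle, 64 (x) x 112 (y) x 22 mm, 0.45 kg, with a black clarinet joint (29 mm diameter, 218 mm long, across the jig) lying fast in it, top about 70 mm above the bench. Origin at the centre of the underside, on the jig's plate (12 mm above the bench), between the guide strips with 5 mm to spare each side. It starts 8 to 22 mm short of the end stop, at jig x 81 to 95 mm; fully home it is at jig x 103 mm.
- glue: bystander: small glue bottle with a red cap, 32 mm diameter, 85 mm tall, on the bench; origin at its foot
- pads: bystander: small white bowl, 60 mm across, 35 mm tall, on the bench; origin at its foot
- driver: bystander: screwdriver with a green handle, 160 mm long, lying on the bench; origin on the bench under its middle
Not all that is in view belongs to the job. There is more than one size of the cradle; the one meant has the size given above.

How it is judged:
By the outcome, as a careful person would: the job done as asked, in the order asked, and still so for the second after the job is handed in, with the robot touching nothing.
It also fails if it takes over 58 s, if anything falls off the work surface, if the arm or the gripper's body presses on something with over 40 N, if the wrist force passes 120 N, or if a joint passes its speed limit or range.

### The arm

A 7-joint arm with a two-finger parallel gripper is mounted at the origin on the work surface. World frame = base frame: x ahead of the robot, y to its left, z up, the work surface at z = 0. Lengths are in m, angles in degrees, forces in N, time in s.
With the tool pointing down it reaches from about 0.425 to 0.875 m from the base axis. Payload 8.4 kg.
Tool frame: the origin (TCP) lies at the very end of the fingers, on their centre line; the grasp point (between the pads) lies 19 mm behind it; z points along the fingers, y is the line along which they close (so a half turn about z gives the same grasp; the last joint's range is limited). The gripper opens to 87 mm and grips with 3 to 60 N. Pads are 19 mm wide; open, the fingers measure 117 mm over their backs; the gripper's body (75 mm by 190 mm) begins 51 mm behind the grasp point.
Start: joints at [69.546, 19.091, 2.286, 83.961, -0.768, 76.965, -3.352], TCP at [0.166, -0.628, 0.223] pointing down, gripper open.
Joint ranges: [-147.57, 147.57], [-21.85, 119.76], [-74.77, 79.35], [14.55, 137.4], [-85.83, 265.84], [4.83, 119.75], [-152.11, 152.11]. Speed limits (degrees/s): [127.2, 127.2, 159.86, 159.86, 180, 180, 180].

### API

Orientations are given as a 3x3 rotation matrix whose columns are the frame's x, y, z axes.
In Python, from rig import arm, get_image, spotter gives the robot as it stands.
- The arm moves only by the shell command python3 -m crank 'ROWS' [OPENING] [FORCE]. ROWS is JSON, a list of rows, each an object of numbers: "x", "y", "z": the shift along the tool's x, y, z in mm; "ax", "ay", "az": the turn, a rotation vector about the tool's x, y, z in degrees. A call has exactly 8 rows; each row shifts and turns the commanded pose from where the row before left it, along the tool's axes as they then stand; what a row does not reach is not made up. A row lasts 1/12 s, in which the tool goes at most 41.7 mm and 7.16 degrees, less where a joint would pass 70% of its speed; a pose out of reach is approached as far as the arm can. A call is refused whole if a number of a shift passes 41.7 or a number of a turn 7.16, either way. A call with a gripper value outside its range is refused whole. OPENING is the opening, from 0 (shut) to 1 (fully open), set as the call begins (- or left out, the last holds). The fingers move at their own pace and stop on an object; FORCE is the grip in N (left out, the last holds). Time passes only in rows, so rows that do not move let the fingers close, or fill a call up. It gives the time, the measured TCP pose, the force, the opening and the grip force at its end, in the units of the state.
- arm.get_obs(): the state, without advancing time (a new reading comes with each control period).
- get_image(name): name is "scene" or "top" or "wrist"; returns a dict with "frame" (400x640x3 uint8, red, green, blue), "fx", "fy", "cx", "cy" (pixels), "xyz" and "attitude" of the camera in the world; the wrist camera has in their place "hand_eye" (4x4, takes a point from camera to tool coordinates, whose origin is the TCP and whose axes are the flange's). Camera axes: x right, y down, z forward; pixel columns grow to the right and rows downward; lengths in m; the calibration is good to about 2 mm. The wrist camera is an equidistant fisheye: a pixel r from the principal point sees the ray r / f radians off the axis. A picture is of the moment at which its call begins: read the wrist's pose just before it. There is no depth.
- arm.sign_off(): hands the job in; it is judged then, once.
Trained networks look in the newest picture that a camera, given by its name, has taken for a name from the list of things; names that differ only in an ending like _2 or _b are one class to them, and where a whole thing is asked for, a point or a joint stands for the part that bears it (a point fixed in the world has none). Each returns a list of dicts, best first, with "score" (0 to 1); they miss things now and then, are a little off and sometimes report something else, mostly with a low value. They report only what shows in the picture. A call takes as long as a camera call. They do not tell look-alikes from the thing itself.
- spotter.spot_in(camera, thing): "position" ([x, y, z] in m, in the coordinates of the camera as it stood for that picture, good to about 4 mm: the middle of the surface that is visible of it).
- spotter.outline_of(camera, thing): "pixels" (400x640 bool, what is visible of it).
The state is a dict: "time_s": time; "joint_pos": joint angles; "joint_vel": joint speeds; "tau": joint torques, N m; "tcp_pos": TCP position; "tcp_rot": TCP orientation; "wrist_force": force on the tool from outside, world axes, zero at the start; "wrist_torque": the same for the moment, N m; "finger_gap": finger opening in m; "gripper_force": force on a finger pad.
Only numpy, scipy, OpenCV 4.12 (cv2) and the standard library are available. Lean on these libraries where they do the work, as an engineer would, in place of code of your own. Each camera call takes 0.05 s, during which the arm holds its last target. There are 200 camera calls.

## Working session

There is one attempt and no reset: what is moved stays moved. The work goes in short steps, Python scripts to look and compute and a shell command to move; the robot and the scene stay as the last step left them, time stands still between calls to the robot, and variables do not carry over. Pictures are saved under pics/ and viewed, at most 10 in all, crops included, and the job is handed in when it is done.

```bash
ls; mkdir -p pics
cat > h.py <<'E'
import numpy as np,cv2
from rig import arm,get_image,spotter
def world(im,p): return np.array(im["xyz"])+np.array(im["attitude"])@np.array(p)
def ray(im,u,v):
    d=np.array([(u-im["cx"])/im["fx"],(v-im["cy"])/im["fy"],1]);return np.array(im["xyz"]),np.array(im["attitude"])@d
def atz(im,u,v,z):
    o,d=ray(im,u,v);return o+d*(z-o[2])/d[2]
def proj(im,P):
    q=np.array(im["attitude"]).T@(np.array(P)-np.array(im["xyz"]));return im["fx"]*q[0]/q[2]+im["cx"],im["fy"]*q[1]/q[2]+im["cy"]
def save(im,n): cv2.imwrite("pics/"+n,im["frame"][:,:,::-1])
E
python3 - <<'E'
from h import *
np.set_printoptions(precision=3,suppress=True)
for c in ("scene","top"):
    im=get_image(c); save(im,c+"0.png"); print(c,im["xyz"],im["fx"],np.array(im["attitude"]).round(3).tolist())
    for t in ("jig","cam_peg","cam_low","cam_axis","slide_plate","cradle","glue","pads","driver"):
        try: r=spotter.spot_in(c,t)
        except Exception as e: print(t,e);continue
        for k in r[:3]:
            w=world(im,k["position"]); print(t,round(k["score"],2),w,np.array(proj(im,w)).round())
print(arm.get_obs())
E
```

```text
pics
scene [ 1.297 -0.328  0.765] 456.64449868209306 [[0.442, 0.575, -0.689], [0.897, -0.286, 0.336], [-0.004, -0.766, -0.642]]
jig 0.86 [0.609 0.046 0.01 ] [343. 238.]
jig 0.34 [0.609 0.284 0.045] [427. 199.]
cam_peg 0.64 [0.589 0.111 0.025] [362. 221.]
cam_low 0.76 [0.593 0.106 0.028] [362. 221.]
cam_axis 0.74 [0.611 0.05  0.014] [344. 237.]
slide_plate 0.91 [0.544 0.031 0.029] [325. 218.]
cradle 0.85 [0.701 0.005 0.052] [346. 257.]
cradle 0.72 [ 0.345 -0.188  0.029] [215. 197.]
glue 0.83 [0.607 0.285 0.047] [427. 197.]
pads 0.96 [0.757 0.299 0.025] [469. 240.]
driver 0.76 [ 0.592 -0.173  0.018] [252. 261.]
driver 0.22 [0.615 0.049 0.014] [345. 238.]
top [0.343 0.051 1.156] 518.6913705301478 [[-0.025, -0.982, 0.186], [-1.0, 0.025, -0.002], [-0.003, -0.186, -0.983]]
jig 0.74 [0.58  0.067 0.009] [307. 189.]
jig 0.47 [0.683 0.013 0.06 ] [330. 137.]
cam_peg 0.77 [0.585 0.118 0.028] [284. 185.]
cam_low 0.61 [0.585 0.118 0.029] [284. 185.]
cam_axis 0.85 [0.577 0.07  0.011] [305. 190.]
slide_plate 0.69 [0.552 0.031 0.027] [323. 199.]
slide_plate 0.5 [0.596 0.28  0.056] [208. 180.]
cradle 0.65 [ 0.342 -0.18   0.036] [425. 293.]
cradle 0.63 [0.681 0.014 0.061] [329. 138.]
glue 0.8 [0.592 0.283 0.057] [207. 181.]
glue 0.61 [0.578 0.065 0.012] [308. 189.]
pads 0.67 [0.767 0.292 0.021] [207. 111.]
driver 0.9 [ 0.58  -0.17   0.021] [413. 185.]
{'time_s': 1.0, 'joint_pos': array([69.546, 19.09 ,  2.286, 83.963, -0.767, 76.964, -3.354]), 'joint_vel': array([-0.045, -0.058,  0.078,  0.131, -0.051, -0.048, -0.016]), 'tau': array([ -0.   , -65.613,   1.333, -40.407,  -0.06 ,   0.035,   0.   ]), 'tcp_pos': array([ 0.166, -0.628,  0.223]), 'tcp_rot': array([[ 0.967,  0.255, -0.   ],
       [ 0.255, -0.967,  0.   ],
       [-0.   , -0.   , -1.   ]]), 'wrist_force': array([-0.17 ,  0.137, -0.311]), 'wrist_torque': array([ 0.001, -0.038, -0.051]), 'gripper_force': 0.0, 'finger_gap': 0.08697935853089557}
```

Run:
```python
import cv2
a=cv2.imread("pics/scene0.png")[140:320,220:480];b=cv2.imread("pics/top0.png")[90:270,190:450]
cv2.imwrite("pics/crop0.png",cv2.resize(__import__('numpy').vstack([a,b]),None,fx=1.66,fy=1.66,interpolation=cv2.INTER_CUBIC))
cv2.imwrite("pics/topc.png",cv2.resize(b,None,fx=3,fy=3,interpolation=cv2.INTER_CUBIC))
cv2.imwrite("pics/scc.png",cv2.resize(a,None,fx=3,fy=3,interpolation=cv2.INTER_CUBIC))
```

```text
(no output)
```

View pics/topc.png

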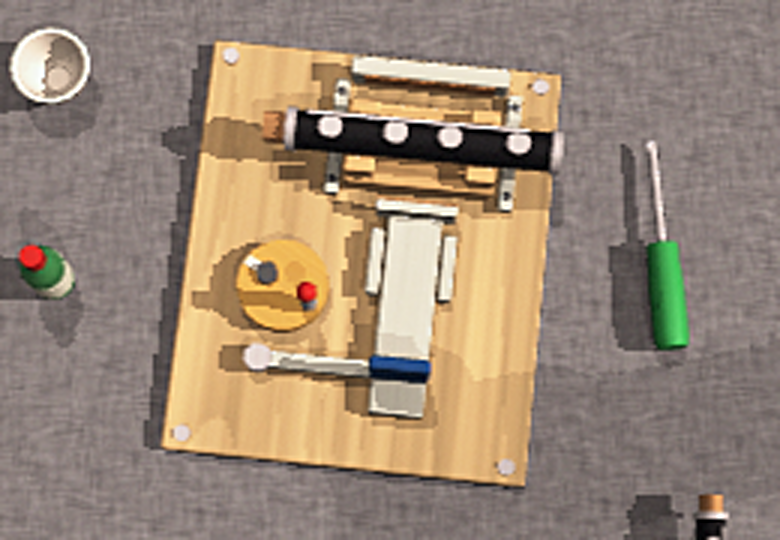

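View pics/scc.png

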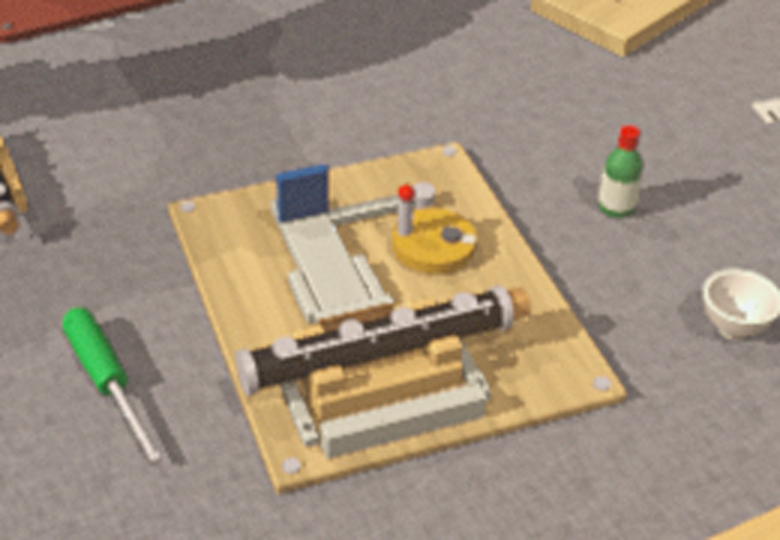

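View pics/top0.png

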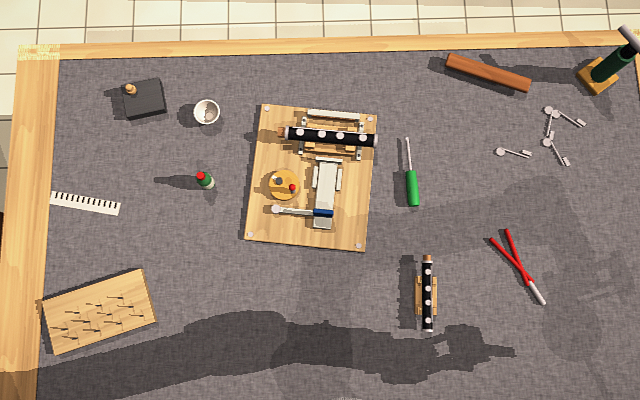

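The top view shows the jig (plate corners in the crop at about (217,42), (561,75), (524,486), (163,449)), and the red peg tip at (307,291), lower right of the hub at (267,272). There are two cradles. The one on the jig, at top pixel (330,138), lies between the guide strips under the end stop and is the one meant. The other, at (427,293), is a loose look-alike off the jig. I'll fit the jig frame from the corners and triangulate the peg and plate.

```bash
cat >> h.py <<'E'
def tri(a,b):
    A=np.zeros((3,3));y=np.zeros(3)
    for o,d in (a,b):
        d=d/np.linalg.norm(d);M=np.eye(3)-np.outer(d,d);A+=M;y+=M@o
    return np.linalg.solve(A,y)
E
python3 - <<'E'
from h import *
from scipy.ndimage import label
np.set_printoptions(precision=4,suppress=True)
t=get_image("top");s=get_image("scene")
J=np.array([[160,170],[160,-100],[-160,-100],[-160,170]])/1e3
def fit(W):
    a=J-J.mean(0);b=W-W.mean(0);th=np.arctan2((a[:,0]*b[:,1]-a[:,1]*b[:,0]).sum(),(a*b).sum());R=np.array([[np.cos(th),-np.sin(th)],[np.sin(th),np.cos(th)]])
    o=W.mean(0)-R@J.mean(0);print("jig",o,np.degrees(th),(W-(J@R.T+o))*1e3);return o,R
T=np.array([[217,42],[561,75],[524,486],[163,449]])/3+[190,90]
S=np.array([[626,395],[281,490],[170,206],[462,145]])/3+[220,140]
o1,R1=fit(np.array([atz(t,u,v,.012)[:2] for u,v in T])); o2,R2=fit(np.array([atz(s,u,v,.012)[:2] for u,v in S]))
o=(o1+o2)/2;th=(np.arctan2(R1[1,0],R1[0,0])+np.arctan2(R2[1,0],R2[0,0]))/2;R=np.array([[np.cos(th),-np.sin(th)],[np.sin(th),np.cos(th)]])
np.savez("jig.npz",o=o,R=R,th=th)
tj=lambda p:(R.T@(np.array(p)[:2]-o)*1e3)
print("o",o,np.degrees(th))
def c3(p): return np.array(p)/3
for n,pt,ps in (("ball",(307,291),(406,192)),("roller",(257,355),(424,191)),("hub",(267,270),(452,234)),("plateTL",(371,358),(277,177)),("plateTR",(430,366),(328,167))):
    pt=np.array(pt)/3+[190,90];ps=np.array(ps)/3+[220,140]
    if n.startswith("plate"): print(n,[ (tj(atz(im,*p,.075))) for im,p in((t,pt),(s,ps))]); continue
    P=tri(ray(t,*pt),ray(s,*ps));print(n,P,"jig",tj(P))
    for im,p in((t,pt),(s,ps)):
        print("   ",tj(atz(im,*p,{"ball":.07,"roller":.03,"hub":.033}[n])))
E
```

```text
jig [0.604  0.0198] -7.449199657071639 [[-1.6866 -1.5232]
 [-0.4391  1.1264]
 [ 1.6033  1.6615]
 [ 0.5224 -1.2647]]
jig [0.61   0.0212] -7.790445696965195 [[-3.6981 -2.6856]
 [-0.7949  2.9113]
 [ 1.7691  0.8398]
 [ 2.724  -1.0655]]
o [0.607  0.0205] -7.619822677018418
ball [0.5723 0.0978 0.0693] jig [-44.6322  71.9932]
    [-44.9474  71.4034]
    [-43.7914  72.2446]
roller [0.5342 0.1374 0.0274] jig [-87.7064 106.2124]
    [-88.3898 105.1374]
    [-84.6603 105.7836]
hub [0.5967 0.1285 0.032 ] jig [-24.5245 105.6522]
    [-24.8384 105.2501]
    [-23.4832 105.5035]
plateTL [array([-88.9957,  20.6694]), array([-89.0414, -20.905 ])]
plateTR [array([-90.2129, -21.1973]), array([-87.9951,  21.7941])]
```

The fit holds up: the hub lands at jig (-24.5, 105.5) against a nominal (-24, 105). The peg is at radius 39 mm, cam angle about +1.0, slide about 10 mm. So I'll turn the cam counter-clockwise by about 122°, with the peg straddled between part-closed fingers and pushed by the trailing one.

```bash
python3 -m crank '[{"x":24,"y":-25},{"x":24,"y":-25},{"x":24,"y":-25},{"x":24,"y":-25},{"x":24,"y":-25},{"x":24,"y":-25},{"x":24,"y":-25},{"x":24,"y":-25}]' 0.3 && python3 -c "
from h import *;print(arm.get_obs()['joint_pos'])"
```

```text
schema error: expected keys x, y, z, ax, ay, az
```

```bash
python3 -m crank '[{"x":24,"y":-25,"z":0,"ax":0,"ay":0,"az":0},{"x":24,"y":-25,"z":0,"ax":0,"ay":0,"az":0},{"x":24,"y":-25,"z":0,"ax":0,"ay":0,"az":0},{"x":24,"y":-25,"z":0,"ax":0,"ay":0,"az":0},{"x":24,"y":-25,"z":0,"ax":0,"ay":0,"az":0},{"x":24,"y":-25,"z":0,"ax":0,"ay":0,"az":0},{"x":24,"y":-25,"z":0,"ax":0,"ay":0,"az":0},{"x":24,"y":-25,"z":0,"ax":0,"ay":0,"az":0}]' 0.3 && python3 -c "
from h import *;print(arm.get_obs()['joint_pos'])"
```

```text
time_s: 1.77
tcp_pos: [0.3009, -0.3846, 0.2228]
tcp_rot: [[0.967, 0.255, 0.0], [0.255, -0.967, -0.001], [0.0, 0.001, -1.0]]
wrist_force: [1.8, -0.6, 0.3]
finger_gap: 0.0417
gripper_force: 0.0
[ 54.97990438   0.70731987  -8.29560279 105.39103598   0.11854422
  73.87437354 -28.58073771]
```

```bash
python3 -m crank '[{"x":24,"y":-25,"z":0,"ax":0,"ay":0,"az":0},{"x":24,"y":-25,"z":0,"ax":0,"ay":0,"az":0},{"x":24,"y":-25,"z":0,"ax":0,"ay":0,"az":0},{"x":24,"y":-25,"z":0,"ax":0,"ay":0,"az":0},{"x":24,"y":-25,"z":0,"ax":0,"ay":0,"az":0},{"x":24,"y":-25,"z":0,"ax":0,"ay":0,"az":0},{"x":24,"y":-25,"z":0,"ax":0,"ay":0,"az":0},{"x":24,"y":-25,"z":0,"ax":0,"ay":0,"az":0}]'
python3 -m crank '[{"x":24,"y":-25,"z":0,"ax":0,"ay":0,"az":0},{"x":24,"y":-25,"z":0,"ax":0,"ay":0,"az":0},{"x":24,"y":-25,"z":0,"ax":0,"ay":0,"az":0},{"x":24,"y":-25,"z":0,"ax":0,"ay":0,"az":0},{"x":24,"y":-25,"z":0,"ax":0,"ay":0,"az":0},{"x":24,"y":-25,"z":0,"ax":0,"ay":0,"az":0},{"x":12,"y":-12,"z":0,"ax":0,"ay":0,"az":0},{"x":0,"y":0,"z":0,"ax":0,"ay":0,"az":0}]'
python3 -m crank '[{"x":0,"y":0,"z":0,"ax":0,"ay":0,"az":-6},{"x":0,"y":0,"z":0,"ax":0,"ay":0,"az":-6},{"x":0,"y":0,"z":0,"ax":0,"ay":0,"az":-6},{"x":0,"y":0,"z":0,"ax":0,"ay":0,"az":-6},{"x":0,"y":0,"z":0,"ax":0,"ay":0,"az":-6},{"x":0,"y":0,"z":0,"ax":0,"ay":0,"az":-5.6},{"x":0,"y":0,"z":0,"ax":0,"ay":0,"az":0},{"x":0,"y":0,"z":0,"ax":0,"ay":0,"az":0}]'
cat >> h.py <<'E'
def wrist():
    ob=arm.get_obs();im=get_image("wrist");im["T"]=(np.array(ob["tcp_pos"]),np.array(ob["tcp_rot"]));return im
def wray(im,u,v):
    d=np.array([u-im["cx"],v-im["cy"]]);r=np.linalg.norm(d);a=r/im["fx"];c=np.array([*(d/max(r,1e-9)*np.sin(a)),np.cos(a)])
    H=np.array(im["hand_eye"]);p,R=im["T"];return p+R@H[:3,3],R@H[:3,:3]@c
def watz(im,u,v,z):
    o,d=wray(im,u,v);return o+d*(z-o[2])/d[2]
E
python3 - <<'E'
from h import *
im=wrist();save(im,"w1.png");print(im["T"],im["fx"],im["cx"],im["cy"],im["hand_eye"])
E
```

```text
time_s: 2.43
tcp_pos: [0.4356, -0.1422, 0.2229]
tcp_rot: [[0.967, 0.255, 0.001], [0.255, -0.967, -0.001], [0.001, 0.001, -1.0]]
wrist_force: [1.0, -1.5, 0.5]
finger_gap: 0.026
gripper_force: 0.0
time_s: 3.1
tcp_pos: [0.5455, 0.0573, 0.2226]
tcp_rot: [[0.966, 0.26, 0.0], [0.26, -0.966, 0.003], [0.001, -0.002, -1.0]]
wrist_force: [-0.3, -0.5, -0.6]
finger_gap: 0.0257
gripper_force: 0.0
time_s: 3.77
tcp_pos: [0.5445, 0.0519, 0.2226]
tcp_rot: [[0.641, 0.768, 0.0], [0.768, -0.641, -0.0], [-0.0, 0.0, -1.0]]
wrist_force: [1.6, 0.7, -0.6]
finger_gap: 0.0261
gripper_force: 0.0
(array([0.54447175, 0.0518526 , 0.22261299]), array([[ 6.40869756e-01,  7.67649630e-01,  1.89283369e-05],
       [ 7.67649594e-01, -6.40869718e-01, -3.23951168e-04],
       [-2.36550397e-04,  2.22140836e-04, -9.99999947e-01]])) 309.70691628693146 319.31982497875475 197.0496678902186 [[ 2.68576611e-04 -9.63819196e-01 -2.66556719e-01  7.36729087e-02]
 [ 9.99999842e-01  3.90322056e-04 -4.03753926e-04  2.87803542e-04]
 [ 4.93188751e-04 -2.66556568e-01  9.63819149e-01 -1.61200380e-01]
 [ 0.00000000e+00  0.00000000e+00  0.00000000e+00  1.00000000e+00]]
```

View pics/w1.png

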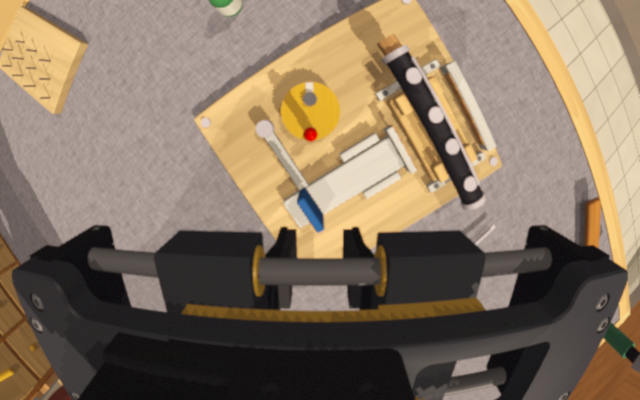

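The wrist view shows the ball at (311,134), the hub at (309,98), the roller at (264,129) and plate corners near (197,119) and (494,161). I'll use them to cross-check.

Run:
```python
from h import *
im=cv2.imread("pics/w1.png");q=np.load("jig.npz");w=wrist();np.set_printoptions(precision=4,suppress=True)
tj=lambda p:(q["R"].T@(p[:2]-q["o"])*1e3)
for n,u,v,z in (("ball",311,134,.068),("hub",309.5,98,.033),("roller",264,129,.03),("corner",195,119,.012),("plateTL",299,191,.075),("plateTR",323,230,.075)):
    p=watz(w,u,v,z);print(n,p,tj(p))
w0,R=w["T"];P=(watz(w,311,134,.068)[:2]+np.array([.5723,.0978]))/2
print("toolshift",R.T@np.array([*(P-w0[:2]),0])*1e3)
```

```text
ball [0.5719 0.0978 0.068 ] [-45.0224  71.9447]
hub [0.5947 0.129  0.033 ] [-26.6042 105.8715]
roller [0.5323 0.1361 0.03  ] [-89.3935 104.6765]
corner [0.4713 0.2073 0.012 ] [-159.2726  167.168 ]
plateTL [0.5252 0.0613 0.075 ] [-86.531   29.5431]
plateTR [0.5167 0.0123 0.075 ] [-88.4501 -20.148 ]
toolshift [52.8353 -8.1458 -0.0098]
```

```bash
python3 -m crank '[{"x":13,"y":-2,"z":12,"ax":0,"ay":0,"az":0},{"x":13,"y":-2,"z":12,"ax":0,"ay":0,"az":0},{"x":13,"y":-2,"z":12,"ax":0,"ay":0,"az":0},{"x":14,"y":-2,"z":12,"ax":0,"ay":0,"az":0},{"x":0,"y":0,"z":12,"ax":0,"ay":0,"az":0},{"x":0,"y":0,"z":12,"ax":0,"ay":0,"az":0},{"x":0,"y":0,"z":8,"ax":0,"ay":0,"az":0},{"x":0,"y":0,"z":0,"ax":0,"ay":0,"az":0}]' 
python3 -c "
from h import *
o=arm.get_obs();print(np.array(o['tcp_rot']).T@(np.array([.5721,.0978,.045])-o['tcp_pos'])*1e3)"
```

```text
time_s: 4.53
tcp_pos: [0.571, 0.0971, 0.1406]
tcp_rot: [[0.639, 0.769, -0.003], [0.769, -0.639, -0.001], [-0.003, -0.002, -1.0]]
wrist_force: [-0.7, -0.8, -1.1]
finger_gap: 0.0261
gripper_force: 0.0
[ 1.4378146   0.57157208 95.55816983]
```

```bash
python3 -m crank '[{"x":1,"y":0.5,"z":15,"ax":0,"ay":0,"az":0},{"x":0,"y":0,"z":15,"ax":0,"ay":0,"az":0},{"x":0,"y":0,"z":15,"ax":0,"ay":0,"az":0},{"x":0,"y":0,"z":15,"ax":0,"ay":0,"az":0},{"x":0,"y":0,"z":15,"ax":0,"ay":0,"az":0},{"x":0,"y":0,"z":12,"ax":0,"ay":0,"az":0},{"x":0,"y":0,"z":7,"ax":0,"ay":0,"az":0},{"x":0,"y":0,"z":0,"ax":0,"ay":0,"az":0}]'
python3 - <<'E'
from h import *
q=np.load("jig.npz");o=arm.get_obs();R=np.array(o['tcp_rot'])
ax=q["R"]@[-.024,.105]+q["o"]; print(ax, R.T@(np.array([*ax,.045])-o["tcp_pos"])*1e3,np.degrees(np.arctan2(R[1,1],R[0,1])))
E
```

```text
time_s: 5.2
tcp_pos: [0.5725, 0.0983, 0.0474]
tcp_rot: [[0.638, 0.77, -0.002], [0.77, -0.638, -0.0], [-0.001, -0.001, -1.0]]
wrist_force: [0.4, -0.0, 0.3]
finger_gap: 0.0259
gripper_force: 0.0
[0.59715345 0.12775806] [38.4002444   0.14854485  2.3946672 ] -39.6716893425269
```

```bash
python3 -m crank '[{"x":0.2,"y":4,"z":0,"ax":0,"ay":0,"az":-6},{"x":0.2,"y":4,"z":0,"ax":0,"ay":0,"az":-6},{"x":0.2,"y":4,"z":0,"ax":0,"ay":0,"az":-6},{"x":0.2,"y":4,"z":0,"ax":0,"ay":0,"az":-6},{"x":0.2,"y":4,"z":0,"ax":0,"ay":0,"az":-6},{"x":0.2,"y":4,"z":0,"ax":0,"ay":0,"az":-6},{"x":0.2,"y":4,"z":0,"ax":0,"ay":0,"az":-6},{"x":0.2,"y":4,"z":0,"ax":0,"ay":0,"az":-6}]'
cat > st.py <<'E'
from h import *
q=np.load("jig.npz");o=arm.get_obs();R=np.array(o['tcp_rot'])
ax=q["R"]@[-.024,.105]+q["o"]; print(R.T@(np.array([*ax,.047])-o["tcp_pos"])*1e3,np.degrees(np.arctan2(R[1,1],R[0,1])), "jig",q["R"].T@(o["tcp_pos"][:2]-q["o"])*1e3,o["joint_pos"].round())
E
python3 st.py
```

```text
time_s: 5.87
tcp_pos: [0.6028, 0.0912, 0.0493]
tcp_rot: [[-0.151, 0.989, -0.001], [0.989, 0.151, 0.001], [0.001, -0.001, -1.0]]
wrist_force: [-3.8, 1.5, -0.3]
finger_gap: 0.0258
gripper_force: 1.8
[37.00248178 -0.03723008  2.33061204] 8.679234898806117 jig [-13.57716345  69.49399825] [ 24.  31. -48.  98.  26.  62. -23.]
```

Force is about 4 N, as expected for pushing the peg. Continuing round.

```bash
python3 -m crank '[{"x":-0.5,"y":4,"z":0.3,"ax":0,"ay":0,"az":-6},{"x":-0.3,"y":4,"z":0.3,"ax":0,"ay":0,"az":-6},{"x":0.2,"y":4,"z":0.3,"ax":0,"ay":0,"az":-6},{"x":0.2,"y":4,"z":0.3,"ax":0,"ay":0,"az":-6},{"x":0.2,"y":4,"z":0.3,"ax":0,"ay":0,"az":-6},{"x":0.2,"y":4,"z":0,"ax":0,"ay":0,"az":-6},{"x":0.2,"y":4,"z":0,"ax":0,"ay":0,"az":-6},{"x":0.2,"y":4,"z":0,"ax":0,"ay":0,"az":-6}]' 
python3 st.py
```

```text
time_s: 6.53
tcp_pos: [0.6294, 0.1052, 0.0476]
tcp_rot: [[-0.835, 0.55, -0.001], [0.55, 0.835, -0.001], [0.0, -0.002, -1.0]]
wrist_force: [-4.3, -1.3, 0.5]
finger_gap: 0.0267
gripper_force: 1.7
[39.32543361  1.04870724  0.64070803] 56.61276231915522 jig [10.95992742 86.96090976] [ 27.  38. -56.  94.  34.  67.  19.]
```

```bash
python3 -m crank '[{"x":0.8,"y":4.5,"z":0,"ax":0,"ay":0,"az":-6},{"x":0.5,"y":4.5,"z":0,"ax":0,"ay":0,"az":-6},{"x":0.2,"y":4,"z":0,"ax":0,"ay":0,"az":-6},{"x":0.2,"y":4,"z":0,"ax":0,"ay":0,"az":-6},{"x":0.2,"y":4,"z":0,"ax":0,"ay":0,"az":-6},{"x":0.2,"y":4,"z":0,"ax":0,"ay":0,"az":-6},{"x":0,"y":0,"z":0,"ax":0,"ay":0,"az":0},{"x":0,"y":0,"z":0,"ax":0,"ay":0,"az":0}]' 
python3 st.py
python3 - <<'E'
from h import *
w=wrist();save(w,"w2.png");t=get_image("top");save(t,"t2.png");s=get_image("scene");save(s,"s2.png")
f=lambda a,u,v:cv2.resize(a[v:v+130,u:u+190],None,fx=4,fy=4)[...,::-1]
cv2.imwrite("pics/c2.png",cv2.resize(np.vstack([w["frame"][0:270,150:450],s["frame"][140:260,220:520]])[...,::-1],None,fx=1.5,fy=1.5))
E
```

```text
time_s: 7.2
tcp_pos: [0.6364, 0.1292, 0.0475]
tcp_rot: [[-0.999, -0.037, 0.0], [-0.037, 0.999, -0.0], [-0.0, -0.0, -1.0]]
wrist_force: [-0.5, -3.1, 0.5]
finger_gap: 0.0262
gripper_force: 1.2
[ 3.92494609e+01 -2.25158085e-02  5.23848350e-01] 92.13260863334918 jig [ 14.67822963 111.67091343] [ 28.  43. -62.  92.  40.  70.  50.]
```

View pics/c2.png

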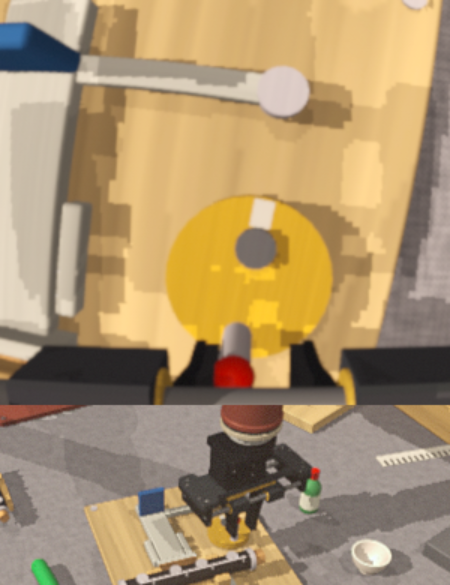

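The white stripe, from hub crop (256,247) to its end at (263,200), points nearly at the roller (285,91). I'll quantify that.

Run:
```python
from h import *
w=wrist();q=np.load("jig.npz")
tj=lambda p:(q["R"].T@(p[:2]-q["o"])*1e3)
c=lambda x,y:(x/1.5+150,y/1.5)
h=tj(watz(w,*c(256,247),.033));e=tj(watz(w,*c(263,200),.028));r=tj(watz(w,*c(285,91),.03));p=tj(watz(w,*c(236,330),.045));b=tj(watz(w,*c(234,375),.068))
print(h,e,r,p,b)
for n,a in(("stripe",e-h),("stripe/nomaxis",e-[-24,105]),("roller",r-h)): print(n,np.degrees(np.arctan2(a[1],-a[0])))
```

```text
[-27.81978884 105.61635518] [-45.73117017 105.27730669] [-88.98785918 106.16694349] [  2.3587461  103.22449649] [  9.97938034 104.61341499]
stripe -1.0844349308041767
stripe/nomaxis 0.7310991868412212
roller 0.5157189764486605
```

The cam is within about 1° of +3.14. I'll back off the peg, lift, square the tool to the jig, shut the fingers and go behind the plate.

```bash
python3 -m crank '[{"x":0,"y":-3,"z":0,"ax":0,"ay":0,"az":0},{"x":0,"y":-3,"z":0,"ax":0,"ay":0,"az":0},{"x":0,"y":0,"z":-10,"ax":0,"ay":0,"az":0},{"x":0,"y":0,"z":-15,"ax":0,"ay":0,"az":0},{"x":0,"y":0,"z":-20,"ax":0,"ay":0,"az":0},{"x":0,"y":0,"z":-20,"ax":0,"ay":0,"az":0},{"x":0,"y":0,"z":-20,"ax":0,"ay":0,"az":5},{"x":0,"y":0,"z":-10,"ax":0,"ay":0,"az":4.7}]' 
python3 -m crank '[{"x":20,"y":-16,"z":0,"ax":0,"ay":0,"az":0},{"x":20,"y":-16,"z":0,"ax":0,"ay":0,"az":0},{"x":20,"y":-16,"z":0,"ax":0,"ay":0,"az":0},{"x":20,"y":-16,"z":0,"ax":0,"ay":0,"az":0},{"x":20,"y":-16,"z":0,"ax":0,"ay":0,"az":0},{"x":20,"y":-16,"z":0,"ax":0,"ay":0,"az":0},{"x":20,"y":-10,"z":0,"ax":0,"ay":0,"az":0},{"x":0,"y":0,"z":0,"ax":0,"ay":0,"az":0}]' 0
python3 st.py
python3 - <<'E'
from h import *
t=get_image("top");save(t,"t3.png")
w=wrist();save(w,"w3.png")
cv2.imwrite("pics/c3.png",w["frame"][:,:,::-1])
E
```

```text
time_s: 8.07
tcp_pos: [0.637, 0.1255, 0.1464]
tcp_rot: [[-0.991, 0.131, 0.004], [0.131, 0.991, 0.002], [-0.003, 0.002, -1.0]]
wrist_force: [-0.5, -0.5, 0.6]
finger_gap: 0.026
gripper_force: 0.0
time_s: 8.73
tcp_pos: [0.481, 0.0357, 0.1427]
tcp_rot: [[-0.992, 0.128, -0.001], [0.128, 0.992, -0.004], [0.0, -0.004, -1.0]]
wrist_force: [0.5, 0.4, -0.4]
finger_gap: 0.0005
gripper_force: 0.0
[-103.4836187   106.57285336   95.1934711 ] 82.64570239931408 jig [-126.95729196   -1.63746592] [ 57.  14. -73. 110.  15.  67.  61.]
```

View pics/w3.png

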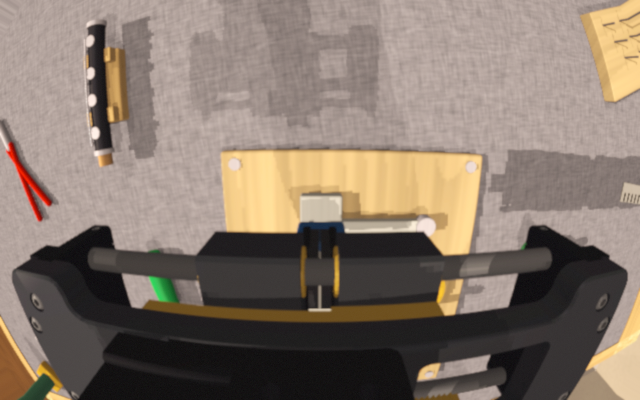

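Fingers hang behind the blue plate, centred on the slide at image column 320. Joint 3 is near its limit (-73 of -74.8), so I'll check which way it moves with a small forward and down step.

```bash
python3 -m crank '[{"x":-2,"y":0,"z":5,"ax":0,"ay":0,"az":0},{"x":-2,"y":0.5,"z":5,"ax":0,"ay":0,"az":0},{"x":-2,"y":0.5,"z":5,"ax":0,"ay":0,"az":0},{"x":0,"y":0.5,"z":5,"ax":0,"ay":0,"az":0},{"x":0,"y":0,"z":0,"ax":0,"ay":0,"az":2},{"x":0,"y":0,"z":0,"ax":0,"ay":0,"az":-2},{"x":0,"y":0,"z":0,"ax":0,"ay":0,"az":0},{"x":0,"y":0,"z":0,"ax":0,"ay":0,"az":0}]' 
python3 st.py; python3 -c "
from h import *;print(arm.get_obs()['joint_pos'])"
```

```text
time_s: 9.5
tcp_pos: [0.4899, 0.0381, 0.1216]
tcp_rot: [[-0.992, 0.127, -0.001], [0.127, 0.992, 0.001], [0.001, 0.001, -1.0]]
wrist_force: [-0.6, -0.2, -0.5]
finger_gap: 0.0004
gripper_force: 0.0
[-95.03280981 102.49627339  74.6081416 ] 82.68801347657075 jig [-118.41268309    1.91867668] [ 53.  17. -71. 110.  18.  65.  59.]
[ 53.3254368   17.30941479 -70.52257303 110.19522008  17.94496546
  65.00891251  58.54274434]
```

```bash
python3 -m crank '[{"x":0,"y":-1,"z":10,"ax":0,"ay":0,"az":0},{"x":0,"y":-1,"z":12,"ax":0,"ay":0,"az":0},{"x":0,"y":0,"z":12,"ax":0,"ay":0,"az":0},{"x":0,"y":0,"z":12,"ax":0,"ay":0,"az":0},{"x":0,"y":0,"z":12,"ax":0,"ay":0,"az":0},{"x":0,"y":0,"z":10,"ax":0,"ay":0,"az":0},{"x":0,"y":0,"z":4,"ax":0,"ay":0,"az":0},{"x":0,"y":0,"z":0,"ax":0,"ay":0,"az":0}]' 
python3 st.py
```

```text
time_s: 10.17
tcp_pos: [0.489, 0.0357, 0.0489]
tcp_rot: [[-0.992, 0.127, -0.002], [0.127, 0.992, 0.001], [0.002, 0.0, -1.0]]
wrist_force: [-0.9, -0.0, 0.3]
finger_gap: 0.0005
gripper_force: 0.0
[-95.60144091 105.06126603   1.7455748 ] 82.69505964777404 jig [-119.01922707   -0.58576145] [ 47.  23. -65. 114.  25.  58.  53.]
```

```bash
python3 -m crank '[{"x":-4,"y":0,"z":0,"ax":0,"ay":0,"az":0},{"x":-4,"y":0,"z":0,"ax":0,"ay":0,"az":0},{"x":-4,"y":0,"z":0,"ax":0,"ay":0,"az":0},{"x":-3,"y":0,"z":0,"ax":0,"ay":0,"az":0},{"x":-3,"y":0,"z":0,"ax":0,"ay":0,"az":0},{"x":-3,"y":0,"z":0,"ax":0,"ay":0,"az":0},{"x":-3,"y":0,"z":0,"ax":0,"ay":0,"az":0},{"x":-2,"y":0,"z":0,"ax":0,"ay":0,"az":0}]' 
python3 st.py
```

```text
time_s: 10.83
tcp_pos: [0.5148, 0.0323, 0.0499]
tcp_rot: [[-0.992, 0.127, -0.002], [0.127, 0.992, -0.0], [0.002, -0.0, -1.0]]
wrist_force: [-6.7, 0.5, 5.7]
finger_gap: 0.0006
gripper_force: 3.6
[-69.50072054 105.2192792    2.75737788] 82.67498387527087 jig [-92.95283662  -0.57403104] [ 45.  26. -63. 111.  27.  60.  53.]
```

```bash
python3 -m crank '[{"x":-2,"y":0,"z":0,"ax":0,"ay":0,"az":0},{"x":-2,"y":0,"z":0,"ax":0,"ay":0,"az":0},{"x":-2,"y":0,"z":0,"ax":0,"ay":0,"az":0},{"x":-2,"y":0,"z":0,"ax":0,"ay":0,"az":0},{"x":-2,"y":0,"z":0,"ax":0,"ay":0,"az":0},{"x":-1.5,"y":0,"z":0,"ax":0,"ay":0,"az":0},{"x":-1.5,"y":0,"z":0,"ax":0,"ay":0,"az":0},{"x":0,"y":0,"z":0,"ax":0,"ay":0,"az":0}]' 
python3 st.py
```

```text
time_s: 11.5
tcp_pos: [0.5278, 0.0306, 0.05]
tcp_rot: [[-0.992, 0.128, -0.002], [0.128, 0.992, -0.0], [0.002, -0.0, -1.0]]
wrist_force: [-5.5, 0.1, 3.8]
finger_gap: 0.0006
gripper_force: 2.6
[-56.36690967 105.25003769   2.82312486] 82.67455469741347 jig [-79.82088621  -0.53684022] [ 44.  27. -62. 109.  28.  60.  52.]
```

```bash
python3 -m crank '[{"x":-1,"y":0,"z":0,"ax":0,"ay":0,"az":0},{"x":-1,"y":0,"z":0,"ax":0,"ay":0,"az":0},{"x":-1,"y":0,"z":0,"ax":0,"ay":0,"az":0},{"x":-1,"y":0,"z":0,"ax":0,"ay":0,"az":0},{"x":-0.5,"y":0,"z":0,"ax":0,"ay":0,"az":0},{"x":-0.5,"y":0,"z":0,"ax":0,"ay":0,"az":0},{"x":0,"y":0,"z":0,"ax":0,"ay":0,"az":0},{"x":0,"y":0,"z":0,"ax":0,"ay":0,"az":0}]' 
python3 st.py
```

```text
time_s: 12.17
tcp_pos: [0.5292, 0.0304, 0.0494]
tcp_rot: [[-0.992, 0.127, -0.008], [0.127, 0.992, -0.001], [0.008, -0.002, -1.0]]
wrist_force: [-21.3, -0.1, 15.7]
finger_gap: 0.0003
gripper_force: 10.6
[-55.08882514 105.20791381   1.7247987 ] 82.73067420097401 jig [-78.42852193  -0.53717807] [ 43.  28. -62. 109.  28.  61.  52.]
```

It stalled at 21 N with the TCP at jig x -78, so it's either home or jammed. I'll look before pushing more.

Run:
```python
from h import *
t=get_image("top");save(t,"t4.png");s=get_image("scene");save(s,"s4.png")
a=t["frame"][85:265,230:400];b=s["frame"][180:360,260:460]
cv2.imwrite("pics/c4.png",cv2.resize(np.hstack([a,b])[...,::-1],(777,378+0),interpolation=cv2.INTER_CUBIC))
```

```text
(no output)
```

View pics/c4.png

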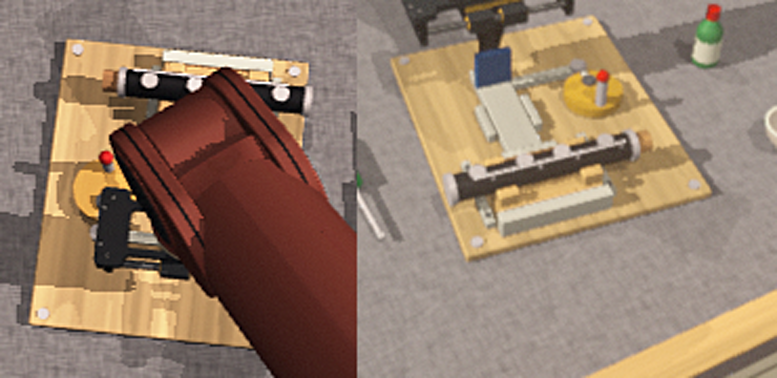

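The cradle looks up against the stop, on the right of the crop around (550,205). The peg stands on the far side of the cam at (602,75). I'll put numbers on the slide and cradle.

Run:
```python
from h import *
q=np.load("jig.npz");t=get_image("top");s=get_image("scene")
tj=lambda p:(q["R"].T@(p[:2]-q["o"])*1e3).round(1)
S=lambda x,y:((x-357)/2.1+260,y/2.1+180); T=lambda x,y:(x/2.1+230,y/2.1+85)
print("plate top",tj(atz(s,*S(475,54),.075)),tj(atz(s,*S(509,47),.075)))
print("roller",tj(atz(s,*S(578,67),.03)))
print("tube now top", tj(atz(t,*T(122,82),.056)),tj(atz(t,*T(308,99),.056)))
print("tube now scene", tj(atz(s,*S(452,188),.056)),tj(atz(s,*S(634,145),.056)))
print("tube before", tj(atz(t,290/3+190,130/3+90,.056)),tj(atz(t,559/3+190,151/3+90,.056)))
import cv2
m=t["frame"].astype(int)
for c in("scene","top"):
    im=get_image(c)
    for k in spotter.spot_in(c,"cradle")[:2]: w=world(im,k["position"]);print(c,k["score"],tj(w),w[2])
```

```text
plate top [-62.1 -19.7] [-61.5  20.5]
roller [-51.9 103.1]
tube now top [98.6 98.3] [100.9 -98.6]
tube now scene [105.8 -96.6] [109.3  98.5]
tube before [76.9 98.9] [ 82.1 -99.5]
scene 0.97 [113.   -3.8] 0.05602694172057332
scene 0.84 [-230.1 -242. ] 0.02854629676249676
top 0.81 [99.1 33.1] 0.06188355111304533
```

```bash
python3 -m crank '[{"x":-0.5,"y":0,"z":0,"ax":0,"ay":0,"az":0},{"x":-0.5,"y":0,"z":0,"ax":0,"ay":0,"az":0},{"x":-0.5,"y":0,"z":0,"ax":0,"ay":0,"az":0},{"x":-0.5,"y":0,"z":0,"ax":0,"ay":0,"az":0},{"x":0,"y":0,"z":0,"ax":0,"ay":0,"az":0},{"x":0,"y":0,"z":0,"ax":0,"ay":0,"az":0},{"x":0,"y":0,"z":0,"ax":0,"ay":0,"az":0},{"x":0,"y":0,"z":0,"ax":0,"ay":0,"az":0}]' 
python3 st.py
```

```text
time_s: 13.23
tcp_pos: [0.5292, 0.0304, 0.0491]
tcp_rot: [[-0.992, 0.126, -0.012], [0.126, 0.992, -0.002], [0.012, -0.004, -1.0]]
wrist_force: [-29.5, 0.8, 22.7]
finger_gap: 0.0006
gripper_force: 14.9
[-55.14526481 105.11260399   1.11282454] 82.76461479577144 jig [-78.42197673  -0.47331779] [ 43.  28. -62. 109.  28.  61.  52.]
```

The force rose to 30 N with no movement, so that's a solid stop and the cradle is home. Withdrawing straight back, then up.

```bash
python3 -m crank '[{"x":2,"y":0,"z":0,"ax":0,"ay":0,"az":0},{"x":3,"y":0,"z":0,"ax":0,"ay":0,"az":0},{"x":4,"y":0,"z":0,"ax":0,"ay":0,"az":0},{"x":5,"y":0,"z":0,"ax":0,"ay":0,"az":0},{"x":6,"y":0,"z":0,"ax":0,"ay":0,"az":0},{"x":6,"y":0,"z":0,"ax":0,"ay":0,"az":0},{"x":0,"y":0,"z":-4,"ax":0,"ay":0,"az":0},{"x":0,"y":0,"z":-8,"ax":0,"ay":0,"az":0}]' 
python3 -m crank '[{"x":0,"y":0,"z":-15,"ax":0,"ay":0,"az":0},{"x":0,"y":0,"z":-18,"ax":0,"ay":0,"az":0},{"x":0,"y":0,"z":-18,"ax":0,"ay":0,"az":0},{"x":0,"y":0,"z":-18,"ax":0,"ay":0,"az":0},{"x":0,"y":0,"z":-18,"ax":0,"ay":0,"az":0},{"x":0,"y":0,"z":-10,"ax":0,"ay":0,"az":0},{"x":0,"y":0,"z":0,"ax":0,"ay":0,"az":0},{"x":0,"y":0,"z":0,"ax":0,"ay":0,"az":0}]' 
python3 st.py
python3 - <<'E'
from h import *
s=get_image("scene");t=get_image("top")
b=s["frame"][170:310,300:440];w=wrist()["frame"][130:270,215:495]
cv2.imwrite("pics/c5.png",cv2.resize(b[...,::-1],None,fx=4,fy=4,interpolation=cv2.INTER_CUBIC))
E
```

```text
time_s: 13.9
tcp_pos: [0.5088, 0.0327, 0.062]
tcp_rot: [[-0.992, 0.128, -0.001], [0.128, 0.992, -0.0], [0.001, -0.0, -1.0]]
wrist_force: [1.0, -0.3, 0.6]
finger_gap: 0.0008
gripper_force: 0.0
time_s: 14.57
tcp_pos: [0.5099, 0.0327, 0.1596]
tcp_rot: [[-0.992, 0.128, 0.001], [0.128, 0.992, -0.001], [-0.001, -0.0, -1.0]]
wrist_force: [-0.8, 0.4, -0.4]
finger_gap: 0.0006
gripper_force: 0.0
[-74.18196607 105.52230471 112.60920499] 82.63821752924157 jig [-97.85204525  -0.80311687] [ 53.  17. -70. 105.  17.  69.  60.]
```

View pics/c5.png

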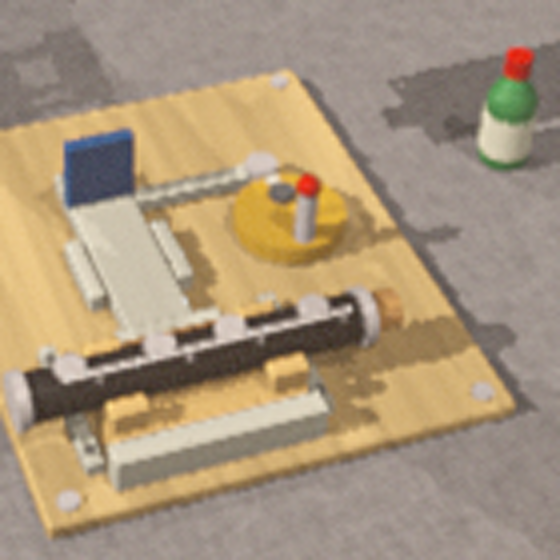

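The cradle sits against the end stop (about (220,430)), the roller is at the cam's low side (260,162), the slide's jaw is up against the cradle, and the glue bottle hasn't moved. The hand is clear of everything.

```bash
python3 -c "
from rig import arm;print(arm.sign_off())"
```

```text
the job is handed in; nothing more can be done
None
```

I turned the cam until its low point faced the roller (within about 1°), then pushed the slide until the cradle stopped solidly against the end stop; the hand is clear, nothing else was touched, and the job is handed in.

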